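# Run and park the index disc

## Robot

A 6-joint arm with a two-finger parallel gripper is mounted at the origin on the work surface. World frame = base frame: x ahead of the robot, y to its left, z up, the work surface at z = 0. Lengths are in mm, angles in degrees, forces in N, time in s.
With the tool pointing down it reaches from about 325 to 750 mm from the base axis. Payload 7.6 kg.
Tool frame: the origin (TCP) lies midway between the tips of the shut fingers; the grasp point (between the pads) lies tcp_to_grasp behind it (tcp_to_grasp is the distance from the TCP to the grasp point, in mm); z points along the fingers, y is the direction in which the jaws open and shut (so a half turn about z gives the same grasp; the last joint's range is limited). The gripper opens to 85 mm and grips with 20 to 120 N. Pads are 22 mm wide; open, the fingers measure 114 mm over their backs; the gripper's body (76 mm by 85 mm) begins 54 mm behind the grasp point. The pads swing forward as they close: fully open they stand 13 mm farther back than shut.
Start: joints at [-73.585, 2.991, 80.254, -0, 96.75, -4.028], TCP at [183.396, -491.947, 231.323] pointing down, gripper open.
Joint ranges: [-166.34, 166.34], [-52.06, 124.39], [6.96, 135.62], [-60.46, 240.46], [14.63, 156.25], [-167.68, 167.68]. Speed limits (degrees/s): [147.25, 147.25, 172.46, 180, 180, 180].

## Interface

Orientations are given as [roll, pitch, yaw] about the fixed x, y, z axes, in that order (R = Rz(yaw) Ry(pitch) Rx(roll)).
In Python, from cell import * gives the robot as it stands. Calls block until the motion is done:
- move_pose(position, orientation): joint-space move of the TCP to a pose.
- servo_line(position, attitude=None, vel=150): straight line of the TCP; attitude=None keeps the orientation; vel is the mean speed in mm/s.
- goto_joints(angles): joint-space move.
- open_gripper() and clamp(f_grip=None): open the fingers fully, or close them until they stop; f_grip is the grip in N (None keeps the last).
- dwell(seconds).
- ik(position, orientation): joint angles nearest the present ones, or None.
- get_state(): the state.
- snapshot(name): name is "scene" or "top" or "wrist"; returns the picture (400x640x3 uint8, blue, green, red); there is no depth.
- camera_model(name): a dict with "vertical_fov" (degrees; the focal length in pixels is half the picture's height over the tangent of half this angle, whatever the lens; pixels are square), "cx", "cy" (the principal point, pixels), "dist" ([k1, k2, p1, p2, k3] as OpenCV has them; the pictures are not rectified), "R" (3x3) and "t" (3): a world point X has camera coordinates R X + t. Camera axes: x right, y down, z forward; pixel columns grow to the right and rows downward; lengths in mm; the calibration is good to about 2 mm. A picture is of the moment at which its call begins: read the wrist's pose just before it. camera_model takes no time and is no camera call; for the wrist camera it gives the pose at the moment of the call.
A pose or a line that the arm cannot do raises MotionError and nothing moves.
- job_done(): hands the job in, once; it reports no verdict.
Trained networks look in the newest picture that a camera, given by its name, has taken for a name from the list of things; names that differ only in an ending like _2 or _b are one class to them, and where a whole thing is asked for, a point or a joint stands for the part that bears it (a point fixed in the world has none). Each returns a list of dicts, best first, with "conf" (0 to 1); they miss things now and then, are a little off and sometimes report something else, mostly with a low value. They report only what shows in the picture. A call takes as long as a camera call.
- regions_of(label, camera): "mask" (400x640 bool, what is visible of it).
- pinpoint(label, camera): "xyz" ([x, y, z] in mm, in world coordinates, good to about 4 mm: a listed point, or the origin of a listed thing).
The state is a dict: "time_s": time; "joint_pos": joint angles; "qd": joint speeds; "effort": joint torques, N m; "ee_pos": TCP position; "ee_rot": TCP orientation; "force": force on the tool from outside, world axes, zero at the start; "wrist_torque": the same for the moment, N m; "grip_width": finger opening in mm.
Only numpy, scipy, OpenCV 4.12 (cv2) and the standard library are available. Lean on these libraries where they do the work, as an engineer would, in place of code of your own. Each camera call takes 0.05 s, during which the arm holds its last target.

## Task

Check that the index disc on the watchmaker's bench runs freely and park it: with a fingertip, flick it anticlockwise (seen from above) by one of its black pins so that it spins by itself, let the red mark go past the yellow pointer at least once, and on a later pass brake it with a fingertip on the aluminium plate so that it stops with the pointer at the red mark, then take the hand away. Touch the plate only for that, when the mark is at the pointer, and never stop the disc or ease the mark to the pointer by the pins; if the disc stops too early, flick it again. Grasp nothing, and leave the loose things around it where they are.

Things in the scene. Friction and masses are not known exactly. Their poses are not given: they have to be found in the camera images.
- stand: fixed dark steel base of the index disc, 170 mm across; origin on the disc's vertical axis at the work surface. Its own -x axis points from the disc's axis to the pointer, a yellow arrowhead, 6 mm thick, on a post just outside the plate (tip 107 mm from the axis, post 130 to 142 mm from it, top 67 mm above the work surface).
- disc (a point): the free-running disc: flat aluminium plate, 200 mm across, 10 mm thick, top face 66 mm above the work surface, about 0.65 kg, turning about the vertical axis through the stand's origin. In its middle a flush brass hub and a steel cap, 16 mm across, 6 mm high. This point: the centre of its top face. Brake it on the bare ring outside the pins, 56 to 100 mm from the axis.
- pin0 (a point): middle of the top of the pin in line with the red mark (same direction from the axis). The three pins are black, upright, 12 mm across, 30 mm high above the plate's face (tops 96 mm above the work surface), 50 mm from the axis, 120 degrees apart.
- pin1 (a point): middle of the top of the next pin, 120 degrees anticlockwise of pin0 seen from above
- pin2 (a point): middle of the top of the third pin, 240 degrees anticlockwise of pin0 seen from above
- mark (a point): middle of the red mark, a patch 26 mm (radially) by 28 mm on the plate's face at its edge; the point is 90 mm from the axis
- index (a point): fixed point 90 mm from the axis, straight in from the yellow pointer's tip, at the height of the plate's face: where the middle of the red mark lies when the mark is at the pointer
- wheel (a joint): angle of the disc in rad, growing anticlockwise seen from above, counting on past each turn: 0, 2 pi, 4 pi ... with the mark at the pointer. Starts at 0.9 to 2.6: first pass at 2 pi; stop it at 4 pi or a later pass. Nearly free bearing: from 3 rad/s it runs several turns, losing 0.15 (slow) to 0.5 (fast) rad/s each second. A fingertip pressed on it with a few N stops it almost at once, and it then stays put.
- loupe: black eye loupe, 52 mm across, 42 mm high, loose; origin under its centre. Leave alone.
- holder: round brass movement holder, 52 mm across, 28 mm high, loose; origin under its centre. Leave alone.
- oil: small amber jar with blue cap, 36 mm across, 50 mm high, loose; origin under its centre. Leave alone.
- tray: grey parts tray 90 x 140 x 18 mm, loose; origin under its centre. Leave alone.
- tweezers: steel tweezers 120 mm long, 4 mm high, lying, loose; origin under the middle. Leave alone.
- brush: brush 170 mm long, lying, loose. Leave alone.
- dish: clear dish 70 mm across, 16 mm high, loose; origin under its centre. Leave alone.

How it is judged (in metres and radians):
On the way, in this order (a step that is already met when the one before it is completed fails the run):
1. the disc, flicked, spins anticlockwise by itself, untouched, at more than 1.2 rad/s for 0.1 s (velocity of joint wheel above 1.2 rad/s and contact force between anything else and wheel below 0.2 N), for 0.1 s.
2. the red mark has gone past the pointer with the disc running untouched (value of joint wheel above 6.6 rad and velocity of joint wheel above 0.2 rad/s and contact force between anything else and wheel below 0.2 N).
3. on a later pass a fingertip on the plate holds the disc still, middle of the mark within 15 mm of its place at the pointer (value of joint wheel above 12.2 rad and contact force between the fingers and wheel_c0 above 0.5 N and horizontal distance between mark and index below 0.015 m and velocity of joint wheel between -0.1 and 0.1 rad/s), for 0.1 s.
At the end, for the whole second after the job is handed in: the disc stands still (under 0.1 rad/s) after at least one earlier pass, with the middle of the red mark within 15 mm of its place at the pointer, and nothing touches it (value of joint wheel above 12.2 rad and horizontal distance between mark and index below 0.015 m and velocity of joint wheel between -0.1 and 0.1 rad/s).
It fails at once if the plate is touched with the middle of the mark more than 45 mm from its place at the pointer ((contact force between any of the fingers, the arm and wheel_c0 above 0.5 N or contact force between any of the fingers, the arm and wheel_c4 above 0.5 N) and horizontal distance between mark and index above 0.045 m).
It fails at once if a pin is held, or pushed at under 0.8 rad/s, with the middle of the mark less than 40 mm from its place at the pointer ((contact force between any of the fingers, the arm and wheel_c1 above 0.5 N or contact force between any of the fingers, the arm and wheel_c2 above 0.5 N or contact force between any of the fingers, the arm and wheel_c3 above 0.5 N) and horizontal distance between mark and index below 0.04 m and velocity of joint wheel below 0.8 rad/s).
It fails at once if a loose thing is moved by more than 15 mm or lifted (distance of any of loupe, holder, oil, tray, tweezers, brush, dish from where it was at the start of the episode above 0.015 m).
It also fails if it takes over 67 s, if anything falls off the work surface, if the arm or the gripper's body presses on something with over 40 N, if the wrist force passes 120 N, or if a joint passes its speed limit or range.

## Working session

There is one attempt and no reset: what is moved stays moved. The work goes in short steps, each a Python script; the robot and the scene stay as the last script left them, time stands still between calls to the robot, and variables do not carry over. Pictures are saved under pics/ and viewed, and the job is handed in when it is done.

```bash
mkdir -p pics; ls; python3 - <<'E'
from cell import *
import cv2
for c in ("scene","top"):
    im=snapshot(c); cv2.imwrite(f"pics/{c}0.png",im)
    for l in ("stand","disc","mark","index","pin0","pin1","pin2","loupe","holder","oil","tray","tweezers","brush","dish"):
        try: print(c,l,[( [round(v) for v in d["xyz"]],round(d["conf"],2)) for d in pinpoint(l,c)[:2]])
        except Exception as e: print(c,l,e)
print(get_state())
E
```

```text
pics
scene stand [([522, -27, -2], 0.9)]
scene disc [([523, -27, 64], 0.88), ([568, -194, 2], 0.47)]
scene mark [([530, -120, 68], 0.89)]
scene index [([430, -18, 66], 0.71)]
scene pin0 [([478, -10, 96], 0.85), ([524, -84, 94], 0.76)]
scene pin1 [([478, -10, 96], 0.85), ([524, -84, 94], 0.76)]
scene pin2 [([478, -10, 96], 0.85), ([524, -84, 94], 0.76)]
scene loupe [([678, -33, 0], 0.68)]
scene holder [([597, 106, 1], 0.55), ([528, -123, 66], 0.21)]
scene oil [([567, -189, 2], 0.62)]
scene tray [([517, 417, 0], 0.72)]
scene tweezers [([431, -18, 67], 0.65), ([381, -415, -2], 0.47)]
scene brush [([321, 440, 2], 0.83)]
scene dish [([609, -426, 4], 0.63), ([567, -188, 2], 0.51)]
top stand [([521, -33, -2], 0.7)]
top disc [([521, -28, 66], 0.93)]
top mark [([529, -118, 67], 0.56)]
top index [([438, -20, 71], 0.92), ([325, 441, 1], 0.65)]
top pin0 [([477, -9, 97], 0.81), ([565, -6, 96], 0.68)]
top pin1 [([477, -9, 97], 0.81), ([565, -6, 96], 0.68)]
top pin2 [([477, -9, 97], 0.81), ([565, -6, 96], 0.68)]
top loupe [([674, -33, -1], 0.69)]
top holder [([595, 106, -2], 0.48)]
top oil []
top tray [([520, 416, 2], 0.59)]
top tweezers [([527, -121, 66], 0.55), ([388, -416, 0], 0.53)]
top brush [([323, 444, -2], 0.98)]
top dish [([616, -424, 0], 0.73), ([527, -122, 64], 0.34)]
{'time_s': 1.5, 'joint_pos': array([-7.35842205e+01,  2.99124974e+00,  8.02538431e+01, -7.70090928e-04,
        9.67498482e+01, -4.02737238e+00]), 'qd': array([ 0.08066491, -0.07387899, -0.03069033,  0.01647456,  0.02806187,
        0.00222735]), 'effort': array([ 2.39745503e-05, -3.81533504e+01, -3.60307324e+01, -2.48653697e-05,
        2.47916041e-04, -1.23785952e-06]), 'ee_pos': array([ 183.39920322, -491.94662224,  231.32272153]), 'ee_rot': array([1.79995007e+02, 1.11816168e-03, 2.04430613e+01]), 'force': array([ 0.01764985, -0.05867033,  0.43890654]), 'wrist_torque': array([-0.08422181,  0.02070822, -0.00966129]), 'grip_width': 85.75924496088636}
```

View pics/scene0.png

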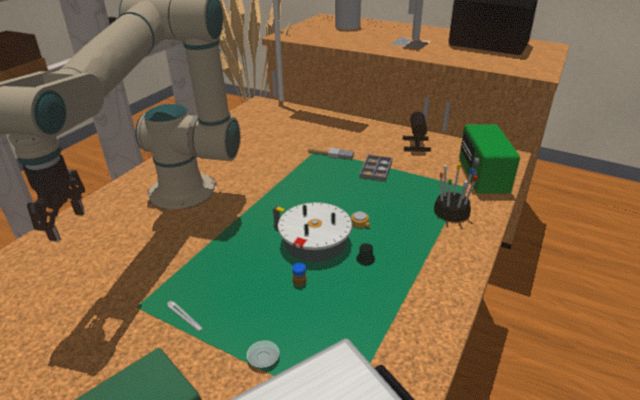

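View pics/top0.png

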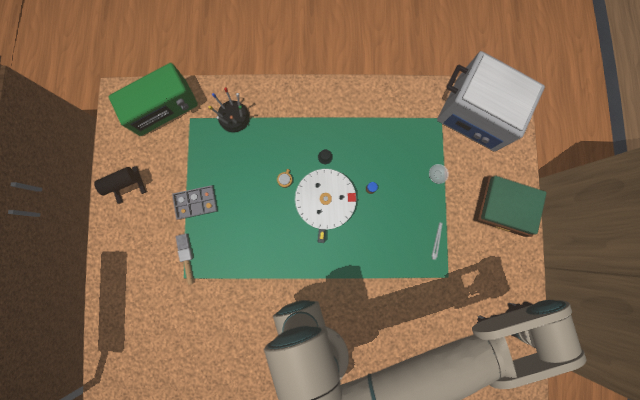

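```bash
cat > h.py <<'E'
from cell import *
import numpy as np, cv2
CM={}
def unproj(cam,px,z):
    m=camera_model(cam); f=200/np.tan(np.radians(m["vertical_fov"])/2)
    K=np.array([[f,0,m["cx"]],[0,f,m["cy"]],[0,0,1]])
    p=cv2.undistortPoints(np.array(px,float).reshape(-1,1,2),K,np.array(m["dist"],float)).reshape(-1,2)
    R=np.array(m["R"]);t=np.array(m["t"]).ravel()
    C=-R.T@t; d=np.c_[p,np.ones(len(p))]@R
    return C+d*((z-C[2])/d[:,2])[:,None]
def blob(im,kind):
    h=cv2.cvtColor(im,cv2.COLOR_BGR2HSV)
    if kind=="red": m=((h[...,0]<6)|(h[...,0]>174))&(h[...,1]>170)&(h[...,2]>80)
    if kind=="yellow": m=(h[...,0]>22)&(h[...,0]<34)&(h[...,1]>150)&(h[...,2]>110)
    if kind=="white": m=(h[...,1]<60)&(h[...,2]>150)
    return m
def near(cam,m,z,c,r0,r1):
    ys,xs=np.nonzero(m)
    if len(xs)==0: return np.zeros((0,3)),np.zeros((0,2))
    px=np.c_[xs,ys].astype(float); P=unproj(cam,px,z); d=np.hypot(P[:,0]-c[0],P[:,1]-c[1])
    k=(d>r0)&(d<r1); return P[k],px[k]
E
python3 - <<'E'
from h import *
c=np.array([522,-28.])
for cam in("scene","top"):
    im=snapshot(cam)
    P,px=near(cam,blob(im,"white"),66,c,0,125)
    hull=cv2.convexHull(px.astype(np.float32)); H=unproj(cam,hull.reshape(-1,2),66)
    print(cam,"enclosing",cv2.minEnclosingCircle(H[:,:2].astype(np.float32)))
    for k,r,z in(("red",(60,115),66),("yellow",(90,160),66)):
        P,px=near(cam,blob(im,k),z,c,*r)
        if len(P):
            q=P.mean(0); print(k,len(P),px.mean(0).round(1),q.round(1),"ang",np.degrees(np.arctan2(*(q[:2]-c)[::-1])),np.hypot(*(q[:2]-c)))
    # upscale crop
    x,y=(315,235) if cam=="scene" else (325,200)
    cv2.imwrite(f"pics/{cam}crop0.png",cv2.resize(im[y-55:y+55,x-70:x+70],None,fx=5,fy=5,interpolation=2))
E
```

```text
scene enclosing ((532.8952026367188, -21.239233016967773), 112.25308227539062)
red 51 [299.5 241.5] [ 526.4 -115.2   66. ] ang -87.14049881021033 87.27922710144527
yellow 24 [279.8 209. ] [402.4 -15.8  66. ] ang 174.17585704103786 120.24681862348078
top enclosing ((522.626708984375, -31.68243408203125), 99.86690521240234)
red 42 [350.9 196.6] [ 528.2 -116.4   66. ] ang -85.95624433278763 88.58622494454485
yellow 14 [321.6 235.1] [403.7 -20.5  66. ] ang 176.3868066903747 118.48993556879923
```

```bash
python3 - <<'E'
from h import *
print(ik([470,0,150],[180,0,65]),ik([470,0,76],[180,0,65]),ik([450,-65,76],[180,0,65]))
E
```

```text
[-4.50296231e+00 -3.64198459e+00  9.61938779e+01 -2.54444375e-14
  8.74481067e+01  2.04970377e+01] [-4.50296231e+00  5.67788052e-01  1.00919191e+02 -2.54444375e-14
  7.85130205e+01  2.04970377e+01] [-1.28743242e+01 -1.94260970e+00  1.03406738e+02 -2.54444375e-14
  7.85358714e+01  1.21256758e+01]
```

View pics/scenecrop0.png

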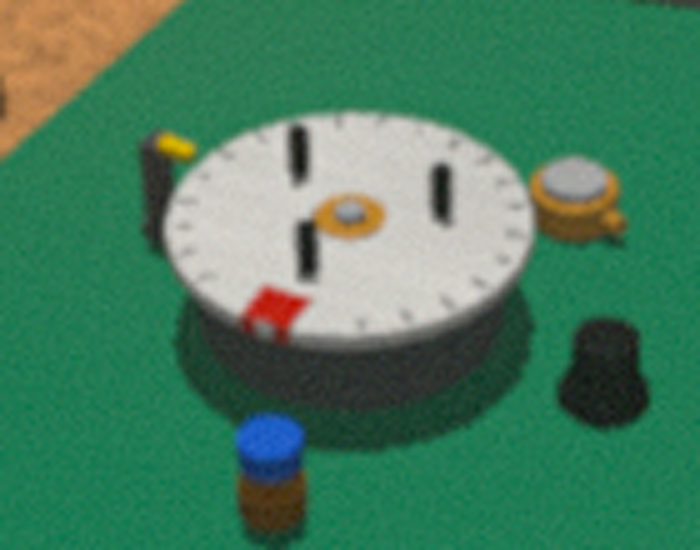

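View pics/topcrop0.png

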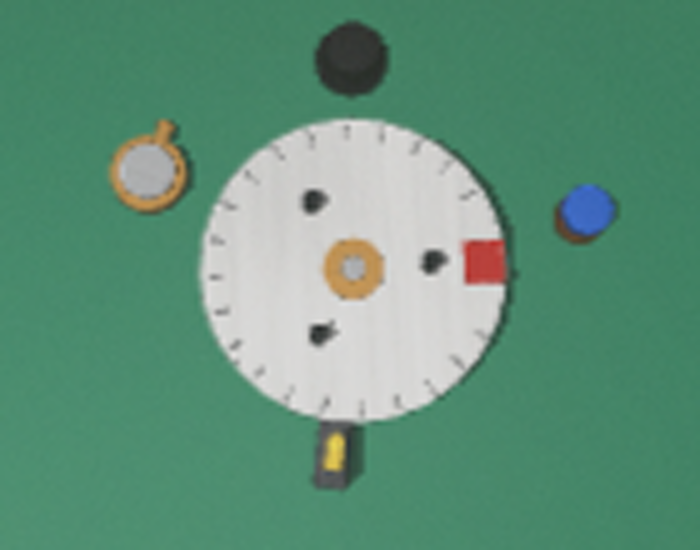

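```bash
cat >> h.py <<'E'
C=np.array([522.5,-29.0]); PHI=np.radians(153.8); PTR=174.3
er=np.array([np.cos(PHI),np.sin(PHI)]); et=np.array([-np.sin(PHI),np.cos(PHI)])
YAW=np.degrees(PHI)+90-180
def P(r,t,z): return [*(C+r*er+t*et),z]
E
python3 - <<'E'
from h import *
clamp(20)
move_pose(P(47,-45,200),[180,0,YAW]); print(get_state()["time_s"])
servo_line(P(47,-45,77),vel=120)
s=get_state(); print(s["time_s"],s["ee_pos"],P(47,-45,77),P(47,62,77),s["force"],s["grip_width"])
for c in("scene","top","wrist"):
    im=snapshot(c)
    if c!="wrist":
        x,y=(315,235) if c=="scene" else (325,200)
        im=cv2.resize(im[y-55:y+55,x-70:x+70],None,fx=4,fy=4,interpolation=2)
    cv2.imwrite(f"pics/{c}1.png",im)
E
```

```text
4.5583
5.7333 [500.76177186  32.11758458  77.89336137] [np.float64(500.19662000093507), np.float64(32.12740171655679), 77] [np.float64(452.9554937522184), np.float64(-63.879243838596366), 77] [ 0.12147424  0.69553218 -1.26477513] 0.1566255407388684
```

View pics/scene1.png

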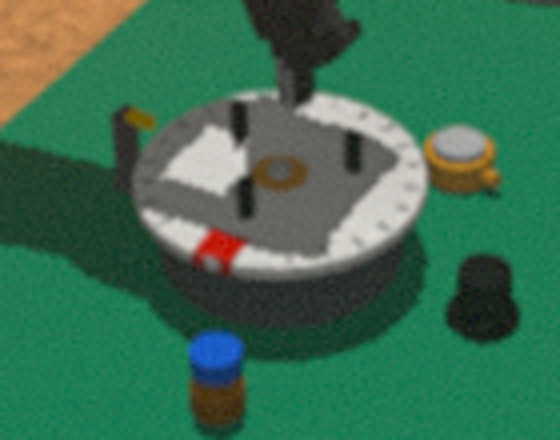

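View pics/top1.png

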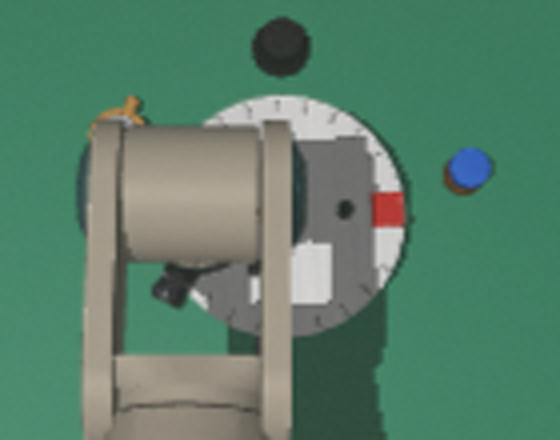

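View pics/wrist1.png

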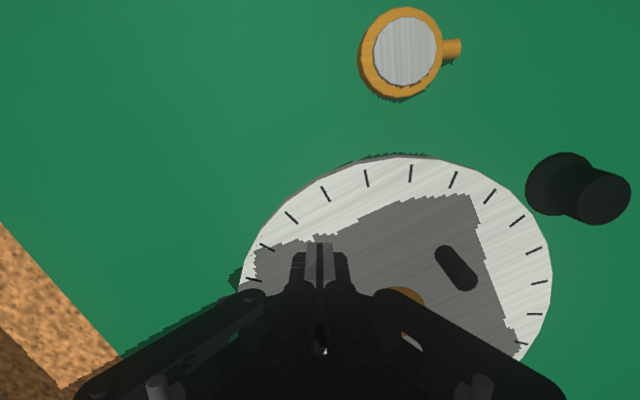

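```bash
cat >> h.py <<'E'
def mark_ang(cam="scene"):
    t=get_state()["time_s"]; im=snapshot(cam)
    h=cv2.cvtColor(im,cv2.COLOR_BGR2HSV)
    m=((h[...,0]<6)|(h[...,0]>174))&(h[...,1]>160)&(h[...,2]>50)
    Q,px=near(cam,m,66,C,70,108)
    if len(Q)<15: return t,None,len(Q),im
    q=Q.mean(0)[:2]-C
    return t,(np.arctan2(q[1],q[0])-np.radians(PTR))%(2*np.pi),len(Q),im
E
python3 - <<'E'
from h import *
t0=get_state()["time_s"]
servo_line(P(47,62,77),vel=90)
s=get_state();print(t0,s["time_s"],s["ee_pos"],s["force"])
out=[]
for i in range(12):
    t,a,n,im=mark_ang(); out.append((t,a)); print(round(t,3),None if a is None else round(a,3),n)
cv2.imwrite("pics/scene2.png",cv2.resize(im[180:290,245:385],None,fx=4,fy=4,interpolation=2))
import json;json.dump(out,open("track.json","w"))
E
```

```text
5.8833 7.225 [453.11801273 -63.57233619  76.99983096] [-0.60625266  0.09698955  0.40656649]
7.225 4.909 33
7.275 5.035 23
7.325 5.222 19
7.375 5.423 22
7.425 5.612 22
7.475 5.751 35
7.525 5.866 34
7.575 6.049 26
7.625 6.182 20
7.675 None 6
7.725 None 0
7.775 None 13
```

View pics/scene2.png

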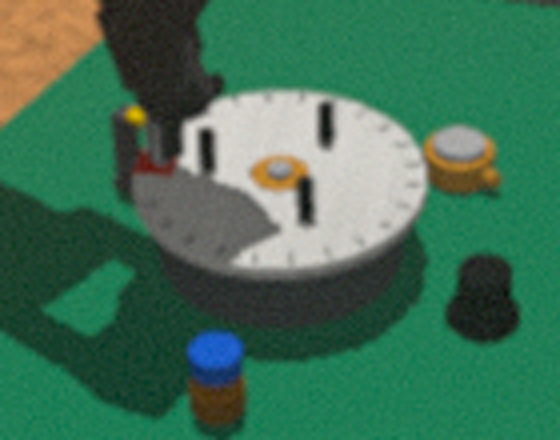

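```bash
python3 - <<'E'
from h import *
import json
out=json.load(open("track.json"))
for z in (73.5,70):
    t0=get_state()["time_s"]; servo_line(P(47,62,z),vel=40); s=get_state(); print(t0,s["time_s"],s["ee_pos"])
for i in range(40):
    t,a,n,im=mark_ang(); out.append((t,a)) 
    dwell(0.05)
json.dump(out,open("track.json","w"))
T=np.array([o[0] for o in out if o[1] is not None]);A=np.unwrap([o[1] for o in out if o[1] is not None],period=2*np.pi)
print(np.c_[T,A][::3].round(3)); print(get_state()["time_s"],get_state()["ee_pos"])
E
```

```text
7.825 8.075 [452.71113779 -63.83039524  73.12561159]
8.075 8.325 [452.75127124 -63.85373843  69.68046704]
[[ 7.225  4.909]
 [ 7.375  5.423]
 [ 7.525  5.866]
 [ 8.325  8.41 ]
 [ 8.625  9.327]
 [ 8.925 10.191]
 [ 9.225 11.024]
 [ 9.525 11.862]
 [10.225 13.584]
 [10.525 14.31 ]
 [10.825 15.014]
 [11.125 15.706]
 [11.425 16.352]
 [11.725 16.98 ]
 [12.025 17.546]]
12.325 [452.96088428 -63.89827011  70.01068734]
```

```bash
cat >> h.py <<'E'
import json
from scipy.optimize import least_squares
from scipy.integrate import solve_ivp
def fit(out,tmin=0):
    o=[x for x in out if x[1] is not None]
    T=np.array([x[0] for x in o]);A=np.unwrap([x[1] for x in o],period=2*np.pi)
    k=T>=tmin;T=T[k];A=A[k]
    def sol(p,t): # v'=-(a+b v) analytic
        a,b,v0,x0=p; tau=t-T[0]; e=np.exp(-b*tau)
        return x0-a/b*tau+(v0+a/b)*(1-e)/b, (v0+a/b)*e-a/b
    r=least_squares(lambda p:sol(p,T)[0]-A,[.1,.1,(A[-1]-A[0])/(T[-1]-T[0]),A[0]],loss="soft_l1",f_scale=.05,bounds=([0.0,.005,0,-9],[1,1,9,99]))
    return r.x,sol,T,A
E
cat > tr.py <<'E'
from h import *
import sys
out=json.load(open("track.json"))
for i in range(int(sys.argv[1])):
    t,a,n,im=mark_ang(); out.append((t,a)); dwell(0.05)
json.dump(out,open("track.json","w"))
p,sol,T,A=fit(out); res=A-sol(p,T)[0]
print("p",p,"rms",res.std(),"last res",res[-15:].round(2))
now=get_state()["time_s"]; tt=np.arange(now,now+20,.01); x,v=sol(p,tt)
print("now",now,x[0],v[0])
for k in range(6,14,2):
    i=np.argmax(x>=k*np.pi)
    if x[i]>=k*np.pi and i>0: print(k,tt[i],v[i])
print("max",x.max()/np.pi)
E
python3 tr.py 18
```

```text
p [0.07594604 0.0839343  3.40284235 4.89311651] rms 0.021950699460996596 last res [ 0.02  0.04 -0.02 -0.04  0.03 -0.01 -0.02 -0.02 -0.01  0.   -0.    0.
  0.01 -0.    0.01]
now 14.125 21.212139280719143 1.5090889244231551
8 17.37499999999993 0.9327792839456791
max 9.107916853372286
```

```bash
python3 tr.py 22; python3 - <<'E'
from h import *
print(get_state()["ee_pos"],get_state()["force"])
E
```

```text
p [0.06980164 0.08576913 3.40049498 4.89499054] rms 0.0214358490403912 last res [ 0.01  0.01  0.02  0.01  0.01  0.02  0.01  0.01  0.01  0.01  0.01  0.
 -0.02 -0.04 -0.06]
now 16.325 24.11196324966371 1.117077063028244
8 17.315000000000154 0.9598887926285444
max 9.211279694685496
[452.9697852  -63.86904177  70.01210209] [0.93546479 0.76857051 0.33439838]
```

```bash
python3 - <<'E'
from h import *
dwell(17.17-get_state()["time_s"])
t0=get_state()["time_s"]
servo_line(P(47,62,64.5),vel=60)
s=get_state(); print(t0,s["time_s"],s["ee_pos"],s["force"])
dwell(0.1); s=get_state(); print(s["time_s"],s["ee_pos"],s["force"])
for i in range(3):
    t,a,n,im=mark_ang(); print(t,a,n)
cv2.imwrite("pics/scene3.png",cv2.resize(im[180:290,245:385],None,fx=5,fy=5,interpolation=2))
im=snapshot("wrist");cv2.imwrite("pics/wrist3.png",im)
E
```

```text
17.1667 17.4167 [454.09859012 -64.41291654  65.9972631 ] [-1.39767678 -1.02712514  9.93272318]
17.5167 [454.09170101 -64.40664641  65.98224059] [-1.88129557 -1.00912709  9.5532427 ]
17.5167 None 3
17.5667 None 2
17.6167 None 3
```

View pics/scene3.png

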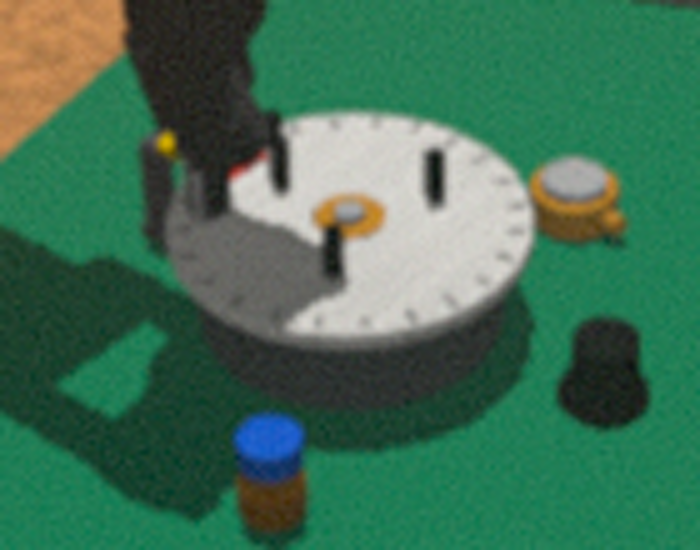

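View pics/wrist3.png

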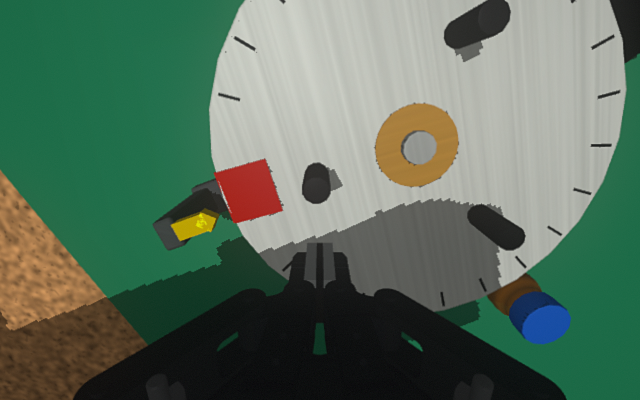

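```bash
python3 - <<'E'
from h import *
im=snapshot("wrist")
h=cv2.cvtColor(im,cv2.COLOR_BGR2HSV)
red=((h[...,0]<6)|(h[...,0]>174))&(h[...,1]>160)&(h[...,2]>60)
R,px=near("wrist",red,66,C,70,110); Y,py=near("wrist",blob(im,"yellow"),67,C,95,160)
hub=(h[...,0]>8)&(h[...,0]<22)&(h[...,1]>120)
H,ph=near("wrist",hub,66,C,0,30)
c=cv2.minEnclosingCircle(H[:,:2].astype(np.float32))[0]; c=np.array(c)
tip=Y[np.argmin(np.hypot(*(Y[:,:2]-c).T))]
an=lambda q:np.degrees(np.arctan2(q[1]-c[1],q[0]-c[0]))
q=R.mean(0);y=Y.mean(0)
print(c,px.mean(0),py.mean(0),q,y,tip,an(q),an(y),an(tip)%360)
d=(an(q)-an(y)+180)%360-180; print("off deg",d,"mm",np.radians(d)*90)
print(get_state()["time_s"],get_state()["force"])
for l in("mark","index"): print(l,pinpoint(l,"wrist")[:2])
E
```

```text
[521.45324707 -31.99114418] [248.93908257 190.86091743] [193.35582011 225.72089947] [437.13937239 -15.75700093  66.        ] [401.47977506 -19.07324773  67.        ] [414.14647144 -20.39779765  67.        ] 169.10140871399233 173.8544713099552 173.83372306595925
off deg -4.753062595962859 mm -7.466093266764675
17.7667 [-1.9697378  -1.3336733   9.26939279]
mark [{'xyz': [437.6, -12.1, 66.6], 'conf': 0.88}]
index [{'xyz': [430.3, -19.4, 65.4], 'conf': 0.97}]
```

```bash
python3 - <<'E'
from h import *
s=get_state();x,y,_=s["ee_pos"]
servo_line([x,y,75],vel=60)
print(get_state()["force"])
servo_line([x,y,200],vel=150)
move_pose([330,-330,260],[180,0,20])
out=[]
for i in range(8):
    t,a,n,im=mark_ang(); out.append((a+np.pi)%(2*np.pi)-np.pi if a is not None else None); dwell(.15)
print(out,[o*90 for o in out if o is not None],get_state()["time_s"])
for c in("scene","top"):
    im=snapshot(c)
    x,y=(315,235) if c=="scene" else (325,200)
    cv2.imwrite(f"pics/{c}4.png",cv2.resize(im[y-55:y+55,x-70:x+70],None,fx=5,fy=5,interpolation=2))
    for l in("mark","index","disc"): print(c,l,pinpoint(l,c)[:1])
    for k,r in(("red",(60,115)),("yellow",(90,160))):
        Q,px=near(c,blob(im,k),66,C,*r); print(k,Q.mean(0),px.mean(0)) if len(Q) else 0
E
```

```text
[ 0.11729252  0.78918986 -0.18678352]
[np.float64(-0.1344089271867137), np.float64(-0.14142174027074006), np.float64(-0.1344089271867137), np.float64(-0.1344089271867137), np.float64(-0.13164006679578755), np.float64(-0.1344089271867137), np.float64(-0.1344089271867137), np.float64(-0.13288026312560852)] [np.float64(-12.096803446804234), np.float64(-12.727956624366605), np.float64(-12.096803446804234), np.float64(-12.096803446804234), np.float64(-11.84760601162088), np.float64(-12.096803446804234), np.float64(-12.096803446804234), np.float64(-11.959223681304767)] 21.925
scene mark [{'xyz': [434.0, -12.3, 70.1], 'conf': 0.75}]
scene index [{'xyz': [426.8, -17.2, 65.9], 'conf': 0.79}]
scene disc [{'xyz': [523.1, -26.2, 65.1], 'conf': 0.89}]
red [436.97673257  -8.62380502  66.        ] [291.5 211. ]
yellow [402.19500321 -16.1040753   66.        ] [279.68 209.08]
top mark []
top index [{'xyz': [436.7, -18.7, 67.8], 'conf': 0.95}]
top disc [{'xyz': [522.2, -31.4, 65.8], 'conf': 0.57}]
red [443.59465363 -15.04352654  66.        ] [319.9 222.7]
yellow [403.74559358 -20.53272514  66.        ] [321.64285714 235.07142857]
```

View pics/top4.png

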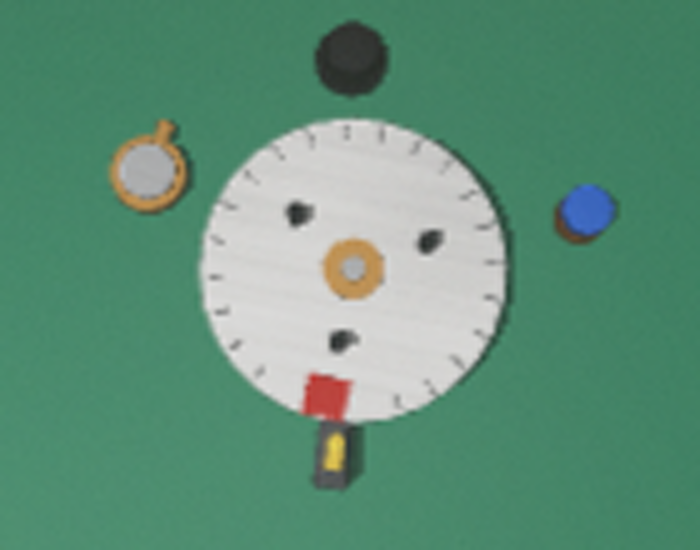

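View pics/scene4.png

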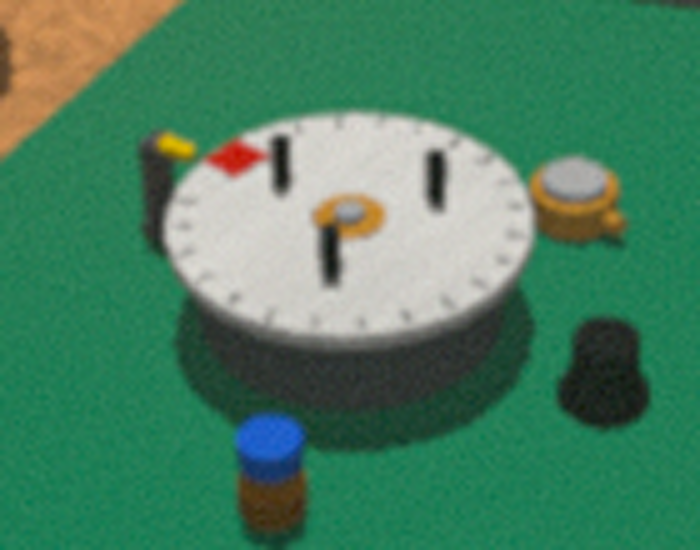

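```bash
python3 - <<'E'
from h import *
move_pose(P(20,70,260),[180,0,YAW]); dwell(.5)
im=snapshot("wrist"); cv2.imwrite("pics/wrist5.png",im)
m=camera_model("wrist"); print(get_state()["time_s"])
f=200/np.tan(np.radians(m["vertical_fov"])/2);K=np.array([[f,0,m["cx"]],[0,f,m["cy"]],[0,0,1]])
R=np.array(m["R"]);t=np.array(m["t"]).ravel()
s=2.0; gx,gy=np.meshgrid(np.arange(520),np.arange(600))
X=C[0]-155+gy/s; Y=C[1]-130+gx/s   # row->x , col->y
W=np.stack([X,Y,np.full_like(X,66.)],-1).reshape(-1,3)
p,_=cv2.projectPoints(W,cv2.Rodrigues(R)[0],t,K,np.array(m["dist"],float))
p=p.reshape(600,520,2).astype(np.float32)
rec=cv2.remap(im,p[...,0],p[...,1],cv2.INTER_LINEAR); cv2.imwrite("pics/rec5.png",rec)
E
```

```text
23.975
```

View pics/rec5.png

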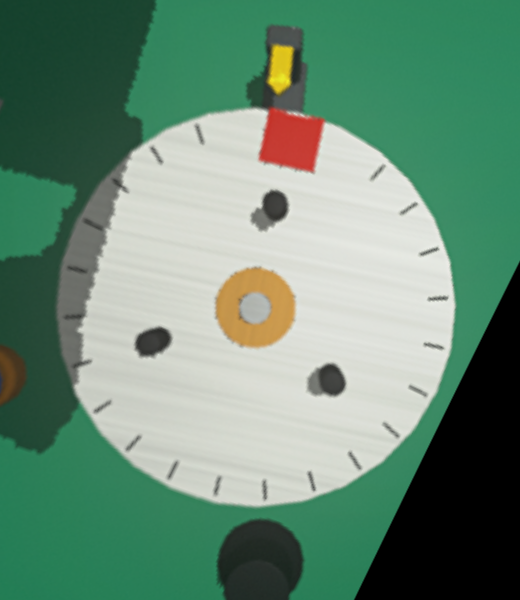

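View pics/wrist5.png

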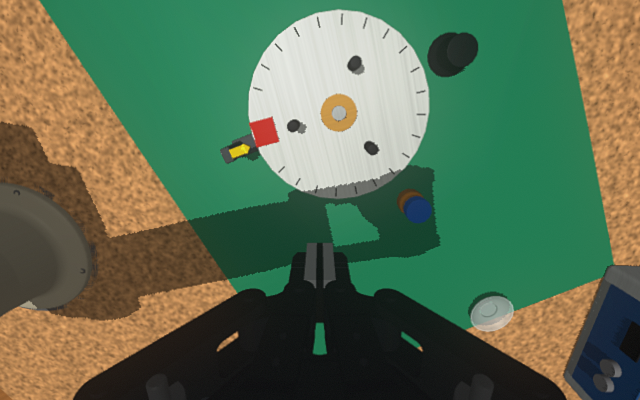

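```bash
python3 - <<'E'
from h import *
print(get_state()["time_s"]); job_done()
E
```

```text
23.975
the job is handed in; nothing more can be done
```

I flicked the disc by pin2, and it ran by itself at about 3.3 rad/s. I let the mark pass the pointer at 2π, 4π and 6π. On the 8π pass I braked it at about 0.95 rad/s with the shut fingertips on the bare ring of the plate, then lifted the hand away and handed the job in at 24 s.

**Braking:** the fingertips pressed with about 10 N and the disc stopped.

**Where it stopped:** the mark sits a little short of the pointer, within the 15 mm limit. The readings of how far short did not fully agree:

| Measurement | Mark short of pointer |
|---|---|
| Wrist picture while still pressed | 7.5 mm |
| Final rectified wrist picture | about 9.6 mm |
| Final top picture | about 9.6 mm |
| Scene camera, with a less exact centre | 11 to 12 mm |

**Final state:** the disc stood still over repeated pictures, within measurement noise. Nothing was touching it. In the final pictures of the disc, the things near it (loupe, holder, oil) look unmoved. I did not re-measure the tray, tweezers, brush or dish, but the hand never went near them while low.

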